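# Latch the dry-goods bin shut

## Robot

A 6-joint arm with a two-finger parallel gripper is mounted at the origin on the work surface. World frame = base frame: x ahead of the robot, y to its left, z up, the work surface at z = 0. Lengths are in m, angles in rad, forces in N, time in s.
With the tool pointing down it reaches from about 0.4 to 0.825 m from the base axis. Payload 7 kg.
Tool frame: the origin (TCP) lies at the very end of the fingers, on their centre line; the grasp point (between the pads) lies arm.hold_point_z behind it (arm.hold_point_z is the distance from the TCP to the grasp point, in m); z points along the fingers, y is the line along which they close (so a half turn about z gives the same grasp; the last joint's range is limited). The gripper opens to 88 mm and grips with 3 to 60 N. Pads are 19 mm wide; open, the fingers measure 130 mm over their backs; the gripper's body (78 mm by 193 mm) begins 47 mm behind the grasp point.
Start: joints at [-0.87, 0.359, 0.012, 0, -1.224, -0.288], TCP at [0.271, -0.618, 0.227] pointing down, gripper open.
Joint ranges: [-3.07, 3.07], [-1.43, 2.12], [-1.02, 1.25], [-3.03, 1.67], [-3.05, -0], [-3.03, 3.03]. Speed limits (rad/s): [2.39, 2.39, 3.01, 3.14, 3.14, 3.14].

## Interface

Orientations are given as [roll, pitch, yaw] about the fixed x, y, z axes, in that order (R = Rz(yaw) Ry(pitch) Rx(roll)).
In Python, from station import arm gives the robot as it stands.
- The arm moves only by the shell command python3 -m creep 'ROWS' [FORCE]. ROWS is a JSON list of rows, 1 to 20 of them, each of 5 numbers: the finger opening in m, then dx, dy, dz in m, then a turn about the tool's z in rad; each row is the pose to reach, as a shift and turn from the pose commanded when the command began, along the tool's axes at that moment; what a row does not reach only later rows make up. A row lasts 1/12 s, in which the tool goes at most 0.0417 m and 0.125 rad, less where a joint would pass 70% of its speed; a pose out of reach is approached as far as the arm can. The fingers move at their own pace and stop on an object; FORCE is the grip in N (left out, the last holds). Time passes only in rows, so rows that do not move let the fingers close. It prints the time, the measured TCP pose, the force, the opening and the grip force at its end.
- arm.get_state(): the state, without advancing time (a new reading comes with each control period).
- arm.grab_frame(name): name is "scene" or "top"; returns the picture (420x560x3 uint8, red, green, blue); there is no depth.
- arm.camera_params(name): a dict with "fx", "fy", "cx", "cy" (pixels), "T" (4x4, takes a point from camera to world coordinates). Camera axes: x right, y down, z forward; pixel columns grow to the right and rows downward; lengths in m; the calibration is good to about 2 mm. A picture is of the moment at which its call begins. camera_params takes no time and is no camera call.
- arm.job_done(): hands the job in; it is judged then, once.
The state is a dict: "t": time; "q": joint angles; "qd": joint speeds; "joint_efforts": joint torques, N m; "eef_pos": TCP position; "ee_rot": TCP orientation; "force": force on the tool from outside, world axes, zero at the start; "moment": the same for the moment, N m; "width": finger opening in m; "gripper_force": force on a finger pad.
Only numpy, scipy, OpenCV 4.12 (cv2) and the standard library are available. Lean on these libraries where they do the work, as an engineer would, in place of code of your own. Each camera call takes 0.05 s, during which the arm holds its last target. There are 200 camera calls.

## Task

The lid of the dry-goods bin on the shop counter stands ajar on its springy seal: swing the latch's wire bail over the keeper on the lid, let its cross-bar down behind the keeper's low upstand, and draw it gently forward by the yellow handle just until you feel it catch on the upstand. Then let go and press the red lever down, without forcing it, until it snaps past centre against its stop and holds the lid tight by itself. Leave the things standing around the bin where they are.

Things in the scene. Friction and masses are not known exactly. Their poses are not given: they have to be found in the camera images.
- bin: White dry-goods bin, heavy, immovable, 240 deep (x), 200 wide (y), 150 mm high without lid. Front looks along its +x (roughly away from the robot); z up. Origin on its underside; back wall at x -110, front foot at x 130 mm. The front slopes 45 deg from (x,z) (40,150) mm at the rim to (130,60), then upright. The toggle latch is on the slope in the plane y = 0.
- lid_hinge (a point): Middle of the lid's hinge axis (along bin y) at the bin's back rim, bin (-110,0,152) mm; frame as the bin's. The blue lid is 153 deep, 208 wide, 8 mm thick.
- lid (a joint): Blue hinged lid, rad: 0 nominally shut, positive open. It rests at about 0.077 (front about 12 mm up) on a springy seal with 40 N m per rad: it gives way some 0.6 mm per newton pressed down at the keeper, and pushes up 15 to 30 N when shut. Latched and tight it reads below 0.04 (-0.03 to 0.03, by the keeper's setting).
- keeper_seat (a point): On the lid's front edge, mid-width: nominal centre of the seated cross-bar, (152,0,15) mm from the hinge in the lid's frame (x forward, z up). Steel keeper, 26 mm wide: flat ledge, top 3 mm below this point, from 25 mm behind it; low upstand at its front, 6 mm thick, rear face 3 mm ahead of the point, top only 1.5 mm above it.
- keeper_screw (a point): Screw head on the keeper, nominally 18 mm behind keeper_seat, 3 mm below it. The keeper is screw-adjusted: ledge and upstand really stand up to 5.5 mm farther forward or back than both points tell, fixed during the job, so the upstand must be found by feel. Dragging the bar on it with over 25 N (about 10 N more at the handle) would bend it.
- lever (a joint): Red over-centre lever, turns about bin y at lever_pivot. Rad: 0 points 45 deg up and forward, positive is forward and down (0.785 level), dead centre near 1.57, stop at 1.77 lying along the slope. Stays where left if unloaded (50 mN m). With the bar hooked, pressing takes 4 to 10 N near the tip, most at 0.8 to 1.2; past dead centre it is drawn to its stop. Over 30 N is forcing it.
- lever_pivot (a point): Axis of the lever, at bin (81.3,0,127.7) mm, 13 mm off the slope; frame as the bin's. The lever carries the bail's pins 18 mm from here, so the bar gets well behind the upstand only with the lever near 0 or below (it turns to -0.5); at the start it is lower and comes up when the bail is pulled up and back.
- lever_tip (a point): Middle of the red lever's free end, 54 mm from the pivot. Lever 26 mm wide (30 at the end), 6 mm thick. Frame: z out along the lever, y along bin y, -x is the upper face, to be pressed.
- bail (a joint): Steel bail: two 5 mm rods 52 mm apart pinned on the lever, a 6 mm cross-bar 73.5 mm from the pins, a yellow handle at the end. Rad, relative to the lever: 0 along it, positive swings back to the lid. It stands (0.785 - lever + bail) above bin forward: 1.57 upright, about 2.4 hooked. Stiff pins (45 mN m): the turning lever lifts it, and a bar left over 5 mm short of the upstand slips off.
- bail_bar (a point): Centre of the bail's cross-bar, the only part of the bail that touches the keeper (the rods pass at its sides). Frame: z out along the bail from the pins, y along bin y.
- bail_handle (a point): Centre of the yellow handle, 38 mm beyond the cross-bar, 111.5 mm from the pins: a bar of diameter 12, length 64 mm along bin y. Pinch its middle from above across its 12 mm, fingers between the rods (47 mm apart inside), with about 12 N (not over 25); it turns in the fingers. Swinging or drawing the bail takes 6 to 14 N; when the bar catches, the pull climbs about 4 N per mm. Frame as bail_bar.
- egg_bowl: Bystander: wooden bowl full of eggs, 144 mm across, about 85 mm high with eggs, beside the bin, loose. Origin under its centre.
- jar: Bystander: amber glass jar with a green cap, 68 mm across, 115 mm high, beside the bin, loose. Origin under its centre.
- carton: Bystander: small cardboard carton 50 x 110 x 60 mm in front of the bin, loose. Origin under its centre.

How it is judged:
On the way:
1. held by hand, the bail's cross-bar is down behind the keeper's upstand and drawn up against it (at least 1.5 N) (z of bail_bar in the frame of keeper_seat between -0.0035 and 0.0035 m and x of bail_bar in the frame of keeper_seat between -0.0065 and 0.0065 m and contact force between bail_c0 and keeper_c1 above 1.5 N and (contact force between the fingers and bail_c0 above 0.5 N or contact force between the fingers and bail_c1 above 0.5 N or contact force between the fingers and bail_c2 above 0.5 N or contact force between the fingers and bail_c3 above 0.5 N)), for 0.2 s.
At the end, for the whole second after the job is handed in: The cross-bar sits in the keeper (within 6.5 mm lengthwise and 3.5 mm in height of the nominal seat), the lever is down past centre against its stop (above 1.68 rad) and at rest, and the lid is drawn down (below 0.04 rad) (value of joint lever above 1.68 rad and value of joint lid below 0.04 rad and z of bail_bar in the frame of keeper_seat between -0.0035 and 0.0035 m and x of bail_bar in the frame of keeper_seat between -0.0065 and 0.0065 m and velocity of joint lever between -0.05 and 0.05 rad/s); the robot touches nothing.
It fails at once if the hand drags the cross-bar against the keeper's upstand with more than 25 N (contact force between bail_c0 and keeper_c1 above 25 N and (contact force between the fingers and bail_c0 above 0.5 N or contact force between the fingers and bail_c1 above 0.5 N or contact force between the fingers and bail_c2 above 0.5 N or contact force between the fingers and bail_c3 above 0.5 N)).
It fails at once if the lever is pressed with more than 30 N (contact force between the fingers and lever_c0 above 30 N or contact force between the fingers and lever_c1 above 30 N).
It fails at once if the bin, lid and latch together are squeezed or pushed with more than 60 N (contact force between any of the arm, the fingers and bin above 60 N).
It fails at once if a bystander is pushed more than 20 mm or tipped (distance of any of egg_bowl, jar, carton from where it was at the start of the episode above 0.02 m or angle between any of egg_bowl, jar, carton's own z axis and vertical above 0.3 rad).
It also fails if it takes over 72 s, if anything falls off the work surface, if the arm or the gripper's body presses on something with over 40 N, if the wrist force passes 120 N, or if a joint passes its speed limit or range.

## Working session

There is one attempt and no reset: what is moved stays moved. The work goes in short steps, Python scripts to look and compute and a shell command to move; the robot and the scene stay as the last step left them, time stands still between calls to the robot, and variables do not carry over. Pictures are saved under pics/ and viewed, at most 10 in all, crops included, and the job is handed in when it is done.

```bash
mkdir -p pics; ls; python3 - <<'E'
from station import arm
import cv2, numpy as np
s=arm.get_state()
print({k:np.round(v,3) if not isinstance(v,dict) else v for k,v in s.items()}, arm.hold_point_z)
for n in("scene","top"):
    im=arm.grab_frame(n); cv2.imwrite(f"pics/{n}0.png",im[:,:,::-1])
    p=arm.camera_params(n); print(n,p["fx"],p["fy"],p["cx"],p["cy"]); print(np.round(p["T"],4))
E
```

```text
pics
{'t': np.float64(0.0), 'q': array([-0.87 ,  0.359,  0.011, -0.   , -1.224, -0.288]), 'qd': array([ 0.002, -0.   ,  0.   , -0.   ,  0.   ,  0.001]), 'joint_efforts': array([ 1.0000e-03, -5.8273e+01,  2.9306e+01,  6.9970e+00,  7.0000e-03,
       -0.0000e+00]), 'eef_pos': array([ 0.271, -0.618,  0.226]), 'ee_rot': array([ 3.14 , -0.   , -2.729]), 'force': array([0.149, 0.678, 0.176]), 'moment': array([-0.038, -0.015,  0.027]), 'gripper_force': np.float64(0.0), 'width': np.float64(0.088)} 0.0188
scene 381.6806432563213 381.6806432563213 278.78874752054577 211.8816141664312
[[-0.2031  0.6684 -0.7155  1.1506]
 [ 0.9791  0.1473 -0.1403  0.1516]
 [ 0.0116 -0.7291 -0.6843  0.6892]
 [ 0.      0.      0.      1.    ]]
top 404.2594939887131 404.2594939887131 275.0244807262745 212.30420884537233
[[-0.0114 -0.9879  0.1549  0.4648]
 [-0.9999  0.0121  0.0034  0.0447]
 [-0.0053 -0.1549 -0.9879  1.0379]
 [ 0.      0.      0.      1.    ]]
```

View pics/scene0.png

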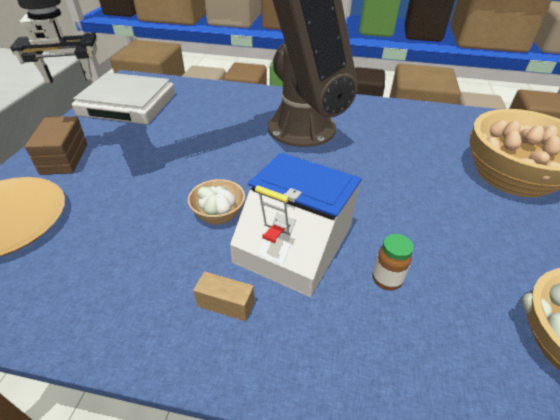

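View pics/top0.png

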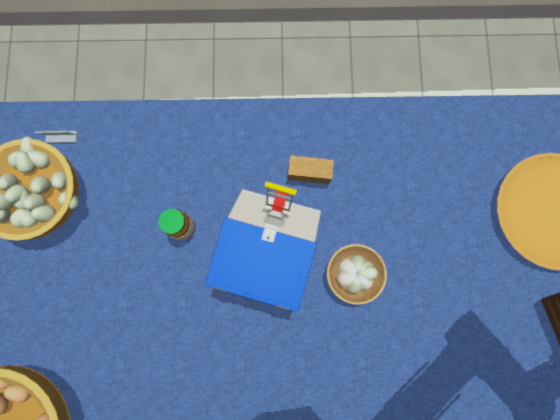

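The scene view shows the handle at about (271,193), the red lever at (273,233) and the keeper at (292,195). In the top view the handle is at (280,188), lever (279,203), keeper (269,235), jar (175,223), egg bowl (357,274) and carton (311,169). I'll zoom in and triangulate next.

```bash
cat > h.py <<'E'
import cv2, numpy as np
from station import arm
def P(n):
    p=arm.camera_params(n); T=np.array(p["T"]); K=np.array([[p["fx"],0,p["cx"]],[0,p["fy"],p["cy"]],[0,0,1]])
    return K@np.linalg.inv(T)[:3], K, T
def tri(a,b):  # a scene px, b top px
    X=cv2.triangulatePoints(P("scene")[0],P("top")[0],np.array(a,float).reshape(2,1),np.array(b,float).reshape(2,1)).ravel(); return X[:3]/X[3]
def plane(n,px,z):
    _,K,T=P(n); d=T[:3,:3]@np.linalg.inv(K)@np.array([px[0],px[1],1.]); o=T[:3,3]; return o+d*(z-o[2])/d[2]
def proj(n,X):
    v=P(n)[0]@np.append(X,1); return v[:2]/v[2]
def blob(im,lo,hi,box=None):
    m=cv2.inRange(cv2.cvtColor(im,cv2.COLOR_RGB2HSV),lo,hi)
    if box: k=np.zeros_like(m); x0,y0,x1,y1=box; k[y0:y1,x0:x1]=m[y0:y1,x0:x1]; m=k
    c=max(cv2.findContours(m,0,1)[0],key=cv2.contourArea); return m,c
YEL=((24,120,120),(34,255,255)); RED=((0,170,110),(8,255,255)); BLUE=((108,200,130),(122,255,255))
BOX={"scene":(220,140,370,300),"top":(195,160,330,320)}
def cen(c): 
    M=cv2.moments(c); return np.array([M["m10"]/M["m00"],M["m01"]/M["m00"]])
def ends(c):
    p=cv2.boxPoints(cv2.minAreaRect(c)); p=p[np.argsort(p[:,0])]; return p[:2].mean(0),p[2:].mean(0)
def quad(c):
    h=cv2.convexHull(c); return cv2.approxPolyN(h,4).reshape(-1,2)
E
python3 - <<'E'
from h import *
F={}
for n in("scene","top"):
    im=arm.grab_frame(n); F[n]={}
    for k,C in(("y",YEL),("r",RED),("b",BLUE)):
        m,c=blob(im,*C,BOX[n]); F[n][k]=c; print(n,k,cv2.contourArea(c),cen(c).round(1),[e.round(1) for e in ends(c)] if k!="b" else quad(c).tolist())
    x0,y0,x1,y1=BOX[n]
    cv2.imwrite(f"pics/{n}z.png",cv2.resize(im[y0:y1,x0:x1,::-1],None,fx=600/(y1-y0)*.95,fy=600/(y1-y0)*.95,interpolation=cv2.INTER_CUBIC))
for k in "yr": print(k,tri(cen(F["scene"][k]),cen(F["top"][k])).round(4))
# scene camera looks from front (its right = +y); top: right=-y
a=ends(F["scene"]["y"]);b=ends(F["top"]["y"])
E1=tri(a[0],b[1]);E2=tri(a[1],b[0]);print(E1,E2,np.linalg.norm(E1-E2),"yaw",np.arctan2(-(E2-E1)[0],(E2-E1)[1]))
E
```

```text
scene y 142.0 [271.4 194.2] [array([255. , 188.1], dtype=float32), array([287.4, 199.9], dtype=float32)]
scene r 140.0 [272.9 233.1] [array([267.8, 239.7], dtype=float32), array([277.6, 225.7], dtype=float32)]Traceback (most recent call last):
  File "<stdin>", line 6, in <module>
  File "h.py", line 15, in blob
    c=max(cv2.findContours(m,0,1)[0],key=cv2.contourArea); return m,c
ValueError: max() iterable argument is empty
```

```bash
python3 - <<'E'
from h import *
F={}
for n in("scene","top"):
    im=arm.grab_frame(n); F[n]={}; hsv=cv2.cvtColor(im,cv2.COLOR_RGB2HSV)
    u,v=(310,180) if n=="scene" else (262,265)
    print(hsv[v,u],hsv[v-100 if n=="scene" else 350,u])
    B=((104,225,100),(125,255,255))
    for k,C in(("y",YEL),("r",RED),("b",B)):
        m,c=blob(im,*C,BOX[n]); F[n][k]=c; print(n,k,cv2.contourArea(c),cen(c).round(1),[e.round(1) for e in ends(c)] if k!="b" else quad(c).tolist())
    x0,y0,x1,y1=BOX[n]
    cv2.imwrite(f"pics/{n}z.png",cv2.resize(im[y0:y1,x0:x1,::-1],None,fx=570/(y1-y0),fy=570/(y1-y0),interpolation=cv2.INTER_CUBIC))
for k in "yr": print(k,tri(cen(F["scene"][k]),cen(F["top"][k])).round(4))
a=ends(F["scene"]["y"]);b=ends(F["top"]["y"])
E1=tri(a[0],b[1]);E2=tri(a[1],b[0]);print(E1,E2,np.linalg.norm(E1-E2),"yaw",np.arctan2(-(E2-E1)[0],(E2-E1)[1]))
E
```

```text
[109 184 213] [13 52 59]
scene y 140.0 [271.5 194.2] [array([254.9, 188.3], dtype=float32), array([287.4, 199.9], dtype=float32)]
scene r 142.0 [272.9 233.1] [array([267.8, 239.7], dtype=float32), array([277.6, 225.7], dtype=float32)]Traceback (most recent call last):
  File "<stdin>", line 9, in <module>
  File "h.py", line 15, in blob
    c=max(cv2.findContours(m,0,1)[0],key=cv2.contourArea); return m,c
ValueError: max() iterable argument is empty
```

```bash
sed -i 's/^BLUE.*//; s/BLUE=.*/BLUE=((104,165,140),(120,255,255))/' h.py; python3 - <<'E'
from h import *
F={}
for n in("scene","top"):
    im=arm.grab_frame(n); F[n]={}; hsv=cv2.cvtColor(im,cv2.COLOR_RGB2HSV)
    x0,y0,x1,y1=BOX[n]
    cv2.imwrite(f"pics/{n}z.png",cv2.resize(im[y0:y1,x0:x1,::-1],None,fx=570/(y1-y0),fy=570/(y1-y0),interpolation=cv2.INTER_CUBIC))
    for k,C in(("y",YEL),("r",RED),("b",BLUE)):
        try: m,c=blob(im,*C,BOX[n])
        except ValueError: print("none",n,k); continue
        F[n][k]=c; print(n,k,cv2.contourArea(c),cen(c).round(1),[e.round(1).tolist() for e in ends(c)] if k!="b" else quad(c).tolist())
for k in "yr": print(k,tri(cen(F["scene"][k]),cen(F["top"][k])).round(4))
a=ends(F["scene"]["y"]);b=ends(F["top"]["y"])
E1=tri(a[0],b[1]);E2=tri(a[1],b[0]);print(E1,E2,np.linalg.norm(E1-E2),"yaw",np.arctan2(-(E2-E1)[0],(E2-E1)[1]))
E
python3 -m creep '[[0.088,0,0,-0.04,-0.12],[0.088,0,0,-0.08,-0.24]]'
```

```text
scene y 142.0 [271.4 194.2] [[255.0, 188.10000610351562], [287.3999938964844, 199.89999389648438]]
scene r 142.0 [273. 233.] [[267.79998779296875, 239.6999969482422], [277.6000061035156, 225.6999969482422]]
scene b 3379.5 [308.3 182.3] [[362, 178], [336, 216], [247, 184], [281, 153]]
top y 130.0 [280.3 188.1] [[265.3999938964844, 183.6999969482422], [294.8999938964844, 192.3000030517578]]
top r 104.0 [278.4 203.8] [[273.6000061035156, 202.60000610351562], [283.0, 205.0]]
top b 6476.5 [260.4 265.1] [[316, 243], [298, 313], [204, 285], [224, 216]]
y [0.6391 0.0367 0.2409]
r [0.6273 0.0388 0.1277]
[0.6300808  0.00584303 0.2421965 ] [0.64835536 0.06724392 0.2410505 ] 0.06407293901417958 yaw -0.2892783966234529
t: 0.47
eef_pos: [0.27, -0.617, 0.3046]
ee_rot: [3.135, 0.0, -2.484]
force: [1.1, -0.9, 0.6]
width: 0.0875
gripper_force: 0.0
```

View pics/scenez.png

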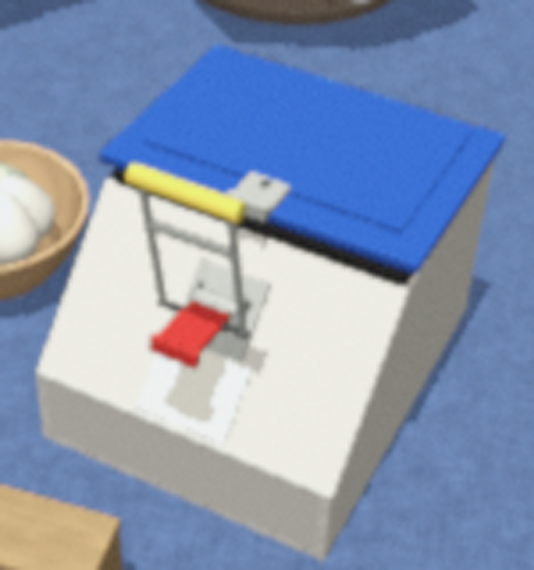

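View pics/topz.png

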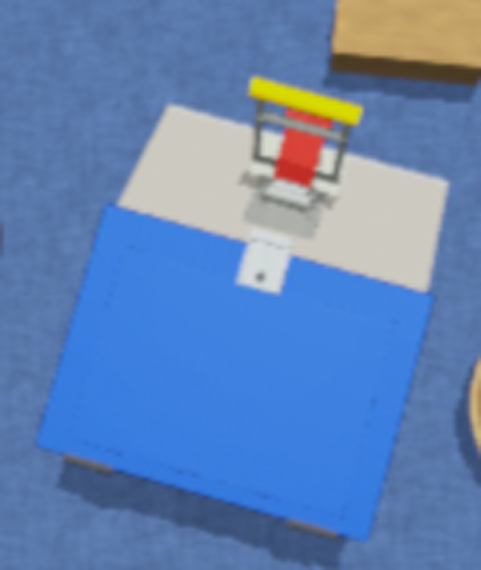

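Zoomed views: bail nearly upright (bar at scene px ~ (272,206)), keeper screw at scene (294.4,191.4) and top (268,237.8). The slope's lower corners are at top (242.2,189.2) and (320.5,211.1). Next comes the bin pose and latch state.

```bash
python3 - <<'E'
from h import *
a=plane("top",(242.2,189.2),.06);b=plane("top",(320.5,211.1),.06)
d=a-b; print("front",a,b,np.linalg.norm(d[:2]),"yaw",np.arctan2(-d[0],d[1]))
fl,fr,br,bl=[plane("top",p,z)[:2] for p,z in(((224.75,217.8),.172),((316.3,242.0),.172),((297.7,311.0),.160),((206.2,285.5),.160))]
print("lid w,d",np.linalg.norm(fl-fr),np.linalg.norm(bl-br),np.linalg.norm(fl-bl),np.linalg.norm(fr-br))
for d in(fl-fr,bl-br): print("yaw",np.arctan2(-d[0],d[1]))
for d in(fl-bl,fr-br): print("yaw",np.arctan2(d[1],d[0]))
y=-.27
for y in(-.26,-.275,-.29):
    X=np.array([np.cos(y),np.sin(y)]);Y=np.array([-X[1],X[0]])
    o1=(a[:2]+b[:2])/2-.130*X
    o2=(fl+fr)/2-(-.110+.153*np.cos(.077))*X   # lid front at 153 from hinge approx
    o3=(bl+br)/2+.110*X
    s=tri((294.4,191.4),(268.0,237.8)); h=tri((271.4,194.2),(280.3,188.1))
    print(y,"origins",o1.round(4),o2.round(4),o3.round(4))
    for o in(o1,o2):
        f=lambda p:np.array([(p[:2]-o)@X,(p[:2]-o)@Y,p[2]]).round(4)
        print("  screw",f(s),"handle",f(h),"tip",f(tri((272.9,233.1),(278.4,203.8))))
E
```

```text
front [0.67698609 0.1286127  0.06      ] [ 0.61981566 -0.06323003  0.06      ] 0.200180151736129 yaw -0.2896271628568819
lid w,d 0.20414823042266314 0.20233906543981411 0.14958715854450025 0.1506857558523644
yaw -0.2715519761860397
yaw -0.27692855330151006
yaw -0.27144904311576623
yaw -0.28347569546210555
-0.26 origins [0.5228 0.0661] [0.5214 0.0693] [0.5244 0.0712]
  screw [0.0219 0.004  0.1751] handle [0.1199 0.0015 0.2408] tip [0.1081 0.0005 0.1276]
  screw [0.0241 0.0012 0.1751] handle [ 0.122  -0.0013  0.2408] tip [ 0.1103 -0.0022  0.1276]
-0.275 origins [0.5233 0.068 ] [0.5216 0.0699] [0.524  0.0696]
  screw [0.0219 0.0023 0.1751] handle [0.1199 0.0013 0.2408] tip [0.1081 0.0002 0.1276]
  screw [0.024  0.0009 0.1751] handle [ 1.220e-01 -1.000e-04  2.408e-01] tip [ 0.1103 -0.0012  0.1276]
-0.29 origins [0.5238 0.0699] [0.5218 0.0706] [0.5235 0.0681]
  screw [0.0219 0.0007 0.1751] handle [0.1198 0.0012 0.2408] tip [ 1.081e-01 -1.000e-04  1.276e-01]
  screw [0.024  0.0006 0.1751] handle [0.122  0.0011 0.2408] tip [ 0.1103 -0.0002  0.1276]
```

```bash
cat >> h.py <<'E'
from scipy.spatial.transform import Rotation as R
YAW=-.28; O=np.array([.5228,.0692,0]); RB=R.from_euler("z",YAW).as_matrix(); GZ=.015
def bw(x,z,y=0): return O+RB@np.array([x,y,z])
def wb(p): return RB.T@(np.array(p)-O)
def latch(l,f):  # lever, absolute bail angle -> pins, bar, handle (x,z) bin
    a=.7854-l; p=np.array([.0813,.1277])+.018*np.array([np.cos(a),np.sin(a)]); u=np.array([np.cos(f),np.sin(f)])
    return p,p+.0735*u,p+.1115*u
def shift(goal):
    s=arm.get_state(); return R.from_euler("xyz",s["ee_rot"]).as_matrix().T@(np.array(goal)-s["eef_pos"])
def show():
    s=arm.get_state(); print("t",round(float(s["t"]),2),"bin tcp mm",(wb(s["eef_pos"])*1e3).round(1),"F bin",(RB.T@s["force"]).round(1),"w",round(float(s["width"]),4),"yaw",round(float(s["ee_rot"][2]),3),"q6",round(float(s["q"][5]),2))
E
python3 - <<'E'
from h import *
show()
print(shift(bw(.1205,.300)).round(4), "yaw turn",-(-1.851-arm.get_state()["ee_rot"][2]))
E
```

```text
t 0.47 bin tcp mm [ -53.3 -729.3  304.6] F bin [ 1.3 -0.5  0.6] w 0.0875 yaw -2.484 q6 -0.04
[-0.6909  0.2912  0.0067] yaw turn -0.6327449371829572
```

```bash
python3 -m creep '[[0.04,-0.037,0.0155,0,-0.04],[0.04,-0.074,0.031,0,-0.08],[0.04,-0.11,0.0465,0,-0.12],[0.04,-0.147,0.062,0,-0.16],[0.04,-0.184,0.0775,0,-0.2],[0.04,-0.221,0.093,0,-0.24],[0.04,-0.258,0.1085,0,-0.28],[0.04,-0.295,0.124,0,-0.32],[0.04,-0.332,0.14,0,-0.36],[0.04,-0.369,0.155,0,-0.4],[0.04,-0.406,0.171,0,-0.44],[0.04,-0.442,0.186,0,-0.48],[0.04,-0.479,0.202,0,-0.52],[0.04,-0.516,0.217,0,-0.56],[0.04,-0.553,0.233,0,-0.6],[0.04,-0.59,0.249,0,-0.633],[0.04,-0.627,0.264,0.003,-0.633],[0.04,-0.66,0.278,0.006,-0.633],[0.04,-0.691,0.291,0.007,-0.633],[0.04,-0.691,0.291,0.007,-0.633]]' >/dev/null; python3 -m creep '[[0.04,0,0,0,0],[0.04,0,0,0,0]]'; python3 - <<'E'
from h import *
show(); print(shift(bw(.1205,.226)).round(4),arm.get_state()["q"].round(2))
F={}
for n in("scene","top"):
    im=arm.grab_frame(n); cv2.imwrite(f"pics/{n}1.png",im[:,:,::-1])
    try: m,c=blob(im,*YEL,BOX[n]); print(n,cen(c),cv2.contourArea(c))
    except Exception as e: print(e)
E
```

```text
t: 2.3
eef_pos: [0.6428, 0.0327, 0.2993]
ee_rot: [3.141, -0.0, -1.855]
force: [0.6, -0.6, 0.0]
width: 0.0399
gripper_force: 0.0
t 2.3 bin tcp mm [125.4  -1.9 299.3] F bin [ 0.7 -0.4  0. ] w 0.0399 yaw -1.855 q6 -0.64
[-0.0019  0.0048  0.0733] [ 0.35  0.27  0.05  0.   -1.35 -0.64]
scene [272.2204126  194.29424539] 153.5
max() iterable argument is empty
```

```bash
python3 -m creep '[[0.04,-0.001,0.005,0.02,0],[0.04,-0.002,0.005,0.045,0],[0.04,-0.002,0.005,0.065,0],[0.04,-0.002,0.005,0.074,0],[0.04,-0.002,0.005,0.074,0]]' 12; python3 -c "
from h import *
show()"; python3 -m creep '[[0.005,0,0,0,0],[0.005,0,0,0,0],[0.005,0,0,0,0],[0.005,0,0,0,0],[0.005,0,0,0,0],[0.005,0,0,0,0]]' 12; python3 -c "
from h import *
show()"
```

```text
t: 2.82
eef_pos: [0.6373, 0.0348, 0.2238]
ee_rot: [3.139, -0.002, -1.857]
force: [-0.5, -0.3, -0.3]
width: 0.04
gripper_force: 0.0
t 2.82 bin tcp mm [119.6  -1.4 223.8] F bin [-0.4 -0.4 -0.3] w 0.04 yaw -1.857 q6 -0.65
t: 3.32
eef_pos: [0.6391, 0.036, 0.2263]
ee_rot: [-3.14, 0.001, -1.856]
force: [0.6, -0.7, 2.1]
width: 0.0113
gripper_force: 12.0
t 3.32 bin tcp mm [1.209e+02 2.000e-01 2.263e+02] F bin [ 0.8 -0.5  2.1] w 0.0113 yaw -1.856 q6 -0.65
```

```bash
python3 - <<'E'
from h import *
h0=np.array([.1209,.2408])
for s in np.linspace(0,1,13):
    l=.58+(-.1-.58)*s; f=1.377+(2.5-1.377)*s; p,b,h=latch(l,f)
    print(round(l,2),round(f,2),"bar",(b*1e3).round(1),"handle",(h*1e3).round(1),"dy,dz mm",(-(h-h0)*1e3).round(1))
E
```

```text
0.58 1.38 bar [113.1 203.5] handle [120.4 240.8] dy,dz mm [0.5 0. ]
0.52 1.47 bar [106.  205.5] handle [109.8 243.3] dy,dz mm [11.1 -2.5]
0.47 1.56 bar [ 98.9 206.8] handle [ 99.1 244.8] dy,dz mm [21.8 -4. ]
0.41 1.66 bar [ 91.7 207.5] handle [ 88.4 245.4] dy,dz mm [32.5 -4.6]
0.35 1.75 bar [ 84.4 207.5] handle [ 77.6 244.9] dy,dz mm [43.3 -4.1]
0.3 1.84 bar [ 77.3 206.9] handle [ 67.  243.5] dy,dz mm [53.9 -2.7]
0.24 1.94 bar [ 70.3 205.6] handle [ 56.6 241.1] dy,dz mm [64.3 -0.3]
0.18 2.03 bar [ 63.4 203.7] handle [ 46.5 237.7] dy,dz mm [74.4  3.1]
0.13 2.13 bar [ 56.8 201.2] handle [ 36.8 233.5] dy,dz mm [84.1  7.3]
0.07 2.22 bar [ 50.5 198.1] handle [ 27.5 228.4] dy,dz mm [93.4 12.4]
0.01 2.31 bar [ 44.5 194.4] handle [ 18.8 222.4] dy,dz mm [102.1  18.4]
-0.04 2.41 bar [ 38.9 190.3] handle [ 10.8 215.8] dy,dz mm [110.1  25. ]
-0.1 2.5 bar [ 33.8 185.6] handle [  3.4 208.4] dy,dz mm [117.5  32.4]
```

```bash
python3 -m creep '[[0.005,0,0.006,-0.001,0],[0.005,0,0.011,-0.002,0],[0.005,0,0.022,-0.004,0],[0.005,0,0.032,-0.005,0],[0.005,0,0.043,-0.004,0],[0.005,0,0.054,-0.003,0],[0.005,0,0.064,0,0],[0.005,0,0.064,0,0]]'; python3 - <<'E'
from h import *
show(); arm.get_state()
for n in("scene","top"):
    im=arm.grab_frame(n); m,c=blob(im,*RED,BOX[n]); print(n,cen(c),cv2.contourArea(c))
    try: m,c=blob(im,*YEL,BOX[n]); print(n,'yel',cen(c),cv2.contourArea(c))
    except Exception: print("no yel")
cv2.imwrite("pics/s2.png",cv2.resize(arm.grab_frame("scene")[130:290,200:400,::-1],None,fx=3.5,fy=3.5,interpolation=2))
E
```

```text
t: 3.98
eef_pos: [0.5752, 0.0546, 0.2256]
ee_rot: [3.141, 0.001, -1.855]
force: [0.8, 1.6, -0.4]
width: 0.0116
gripper_force: 12.0
t 3.98 bin tcp mm [ 54.4   0.5 225.6] F bin [ 0.3  1.8 -0.4] w 0.0116 yaw -1.855 q6 -0.72
scene [272.94744122 230.29598893] 120.5
scene yel [296.6911315  178.15902141] 54.5Traceback (most recent call last):
  File "<stdin>", line 4, in <module>
  File "h.py", line 15, in blob
    c=max(cv2.findContours(m,0,1)[0],key=cv2.contourArea); return m,c
ValueError: max() iterable argument is empty
```

```bash
python3 -m creep '[[0.005,0,0.008,0.003,0],[0.005,0,0.0175,0.007,0],[0.005,0,0.027,0.012,0],[0.005,0,0.036,0.018,0],[0.005,0,0.044,0.025,0],[0.005,0,0.051,0.031,0],[0.005,0,0.051,0.031,0]]'; python3 - <<'E'
from h import *
show()
im=arm.grab_frame("scene")
cv2.imwrite("pics/s3.png",cv2.resize(im[130:290,200:400,::-1],None,fx=3.5,fy=3.5,interpolation=2))
for s in range(0,10):
    x=.0338-.0012*s
E
```

```text
t: 4.67
eef_pos: [0.5269, 0.0686, 0.1932]
ee_rot: [3.14, 0.0, -1.856]
force: [2.2, 3.9, -1.3]
width: 0.0115
gripper_force: 12.0
t 4.67 bin tcp mm [  4.1   0.6 193.2] F bin [ 1.1  4.4 -1.3] w 0.0115 yaw -1.856 q6 -0.78
```

View pics/s3.png

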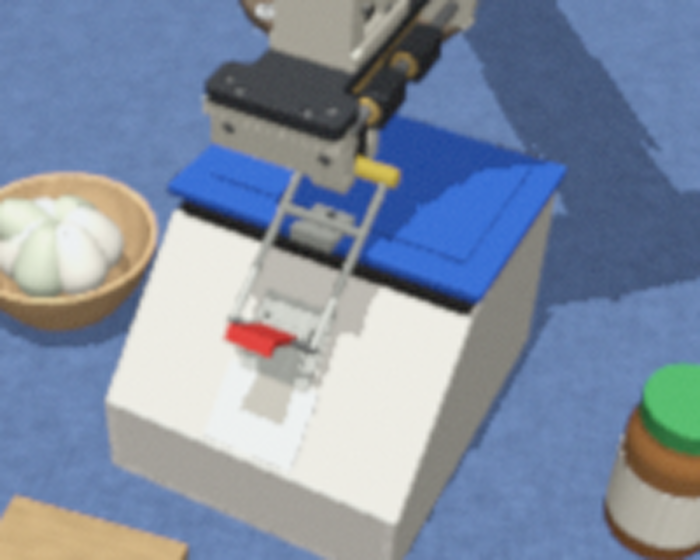

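The picture shows the bail swung over the keeper (crop ~ (320,220)), with the lever raised (260,335). I'll lower the bar onto the ledge by feel.

```bash
for i in 1; do python3 -m creep '[[0.005,-0.001,0.003,0.003,0],[0.005,-0.001,0.005,0.006,0],[0.005,-0.001,0.005,0.006,0]]'>/dev/null; python3 -c "
from h import *
show()"; python3 -m creep '[[0.005,0,0.001,0.0015,0],[0.005,0,0.001,0.0015,0],[0.005,0,0.001,0.0015,0]]'>/dev/null; python3 -c "
from h import *
show()";  python3 -m creep '[[0.005,0,0.001,0.0015,0],[0.005,0,0.001,0.0015,0],[0.005,0,0.001,0.0015,0]]'>/dev/null; python3 -c "
from h import *
show()"; done
```

```text
t 4.97 bin tcp mm [  0.3   1.2 188.3] F bin [ 1.4 -1.3  0.5] w 0.0112 yaw -1.856 q6 -0.79
t 5.22 bin tcp mm [ -0.2   1.4 187.2] F bin [ 1.3 -2.2  1.4] w 0.0112 yaw -1.856 q6 -0.79
t 5.47 bin tcp mm [ -1.1   1.6 185.7] F bin [ 3.3 -1.8  2.2] w 0.0117 yaw -1.856 q6 -0.79
```

```bash
for i in 1 2 3; do python3 -m creep '[[0.005,0,0.0005,0.0015,0],[0.005,0,0.0005,0.0015,0],[0.005,0,0.0005,0.0015,0],[0.005,0,0.0005,0.0015,0]]'>/dev/null; python3 -c "
from h import *
from scipy.optimize import fsolve
show(); p=wb(arm.get_state()['eef_pos'])
l,f=fsolve(lambda v:(latch(*v)[2]-[p[0],p[2]+.0145])*1e3,(-.1,2.6)); print(l,f,latch(l,f)[1]*1e3)"; done
```

```text
t 5.8 bin tcp mm [ -1.8   1.6 184.2] F bin [ 2.3 -2.9  3.6] w 0.0114 yaw -1.856 q6 -0.79
-0.04007414875954908 2.59677270343208 [ 30.64903946 179.02006243]
t 6.13 bin tcp mm [ -2.6   1.6 182.7] F bin [ 0.8 -3.4  6.4] w 0.0117 yaw -1.856 q6 -0.79
-0.0323425542950591 2.6114752679326427 [ 30.19770223 177.99701452]
t 6.47 bin tcp mm [ -3.2   1.6 181.3] F bin [ 0.4 -3.   7.8] w 0.0117 yaw -1.856 q6 -0.8
-0.022659776256948466 2.62438990518632 [ 29.84962586 177.05519016]
```

```bash
cat >> h.py <<'E'
from scipy.optimize import fsolve
def est():
    p=wb(arm.get_state()['eef_pos']); l,f=fsolve(lambda v:(latch(*v)[2]-[p[0],p[2]+.0145])*1e3,(.1,2.55)); return l,f,latch(l,f)[1]*1e3
E
python3 - <<'E'
from h import *
p=wb(arm.get_state()['eef_pos']); h0=np.array([p[0],p[2]+.0145])
for x in range(30,49,2):
    l,f=fsolve(lambda v:(latch(*v)[1]-[x/1e3,.1772])*1e3,(.1,2.6)); h=latch(l,f)[2]; print(x,round(l,2),round(f,2),"dy,dz",(-(h-h0)*1e3).round(1))
E
```

```text
30 -0.02 2.62 dy,dz [-0.2 -0.2]
32 0.08 2.6 dy,dz [-2.6 -0.9]
34 0.18 2.58 dy,dz [-5.1 -1.7]
36 0.29 2.55 dy,dz [-7.6 -2.5]
38 0.39 2.52 dy,dz [-10.2  -3.4]
40 0.5 2.49 dy,dz [-12.9  -4.3]
42 0.61 2.46 dy,dz [-15.7  -5.3]
44 0.73 2.42 dy,dz [-18.6  -6.4]
46 0.85 2.38 dy,dz [-21.6  -7.5]
48 0.98 2.34 dy,dz [-24.8  -8.7]
```

```bash
S='from h import *
show(); print([np.round(v,2) for v in est()])'
python3 -m creep '[[0.005,0,-0.0012,-0.0003,0],[0.005,0,-0.0024,-0.0006,0],[0.005,0,-0.0024,-0.0006,0]]'>/dev/null; python3 -c "$S"
python3 -m creep '[[0.005,0,-0.001,-0.0003,0],[0.005,0,-0.002,-0.0006,0],[0.005,0,-0.002,-0.0006,0]]'>/dev/null; python3 -c "$S"
```

```text
t 6.72 bin tcp mm [ -2.7   1.3 181.3] F bin [-8.5 -0.2 10. ] w 0.0116 yaw -1.856 q6 -0.79
[np.float64(0.0), np.float64(2.62), array([ 30.3 , 176.91])]
t 6.97 bin tcp mm [ -1.3   1.1 181.7] F bin [-10.   -0.2  10. ] w 0.0116 yaw -1.856 q6 -0.79
[np.float64(0.06), np.float64(2.61), array([ 31.41, 176.89])]
```

```bash
S='from h import *
show(); print([np.round(v,2) for v in est()])'
python3 -m creep '[[0.005,0,-0.001,-0.0008,0],[0.005,0,-0.002,-0.0015,0],[0.005,0,-0.002,-0.0015,0]]'>/dev/null; python3 -c "$S"
python3 -m creep '[[0.005,0,-0.001,-0.0004,0],[0.005,0,-0.002,-0.0008,0],[0.005,0,-0.002,-0.0008,0]]'>/dev/null; python3 -c "$S"
```

```text
t 7.22 bin tcp mm [  0.5   1.1 183.1] F bin [-10.9  -0.2   9.9] w 0.0116 yaw -1.856 q6 -0.79
[np.float64(0.11), np.float64(2.59), array([ 32.82, 177.58])]
t 7.47 bin tcp mm [  2.5   1.1 183.8] F bin [-9.8 -0.3 10.1] w 0.0113 yaw -1.856 q6 -0.78
[np.float64(0.19), np.float64(2.57), array([ 34.43, 177.71])]
```

```bash
S='from h import *
show(); print([np.round(v,2) for v in est()])'
python3 -m creep '[[0.005,0,-0.0008,-0.0003,0],[0.005,0,-0.0015,-0.0006,0],[0.005,0,-0.0015,-0.0006,0]]'>/dev/null; python3 -c "$S"
python3 -m creep '[[0.005,0,-0.0008,-0.0003,0],[0.005,0,-0.0015,-0.0006,0],[0.005,0,-0.0015,-0.0006,0]]'>/dev/null; python3 -c "$S"
```

```text
t 7.72 bin tcp mm [  4.1   1.1 184.5] F bin [-10.5   0.8  10.1] w 0.0116 yaw -1.856 q6 -0.78
[np.float64(0.25), np.float64(2.55), array([ 35.67, 177.82])]
t 7.97 bin tcp mm [  5.6   1.1 185.1] F bin [-11.1  -0.5  10.5] w 0.0116 yaw -1.856 q6 -0.78
[np.float64(0.3), np.float64(2.54), array([ 36.81, 177.93])]
```

```bash
S='from h import *
show(); print([np.round(v,2) for v in est()])'
python3 -m creep '[[0.005,0,-0.0008,-0.0003,0],[0.005,0,-0.0015,-0.0006,0],[0.005,0,-0.0015,-0.0006,0]]'>/dev/null; python3 -c "$S"
```

```text
t 8.22 bin tcp mm [  7.    1.1 185.7] F bin [-11.7   0.1  10. ] w 0.0112 yaw -1.856 q6 -0.78
[np.float64(0.35), np.float64(2.52), array([ 37.91, 178.06])]
```

```bash
S='from h import *
show(); print([np.round(v,2) for v in est()])'
python3 -m creep '[[0.005,0,-0.0008,-0.0003,0],[0.005,0,-0.0015,-0.0006,0],[0.005,0,-0.0015,-0.0006,0]]'>/dev/null; python3 -c "$S"
python3 -m creep '[[0.005,0,-0.0005,-0.0003,0],[0.005,0,-0.001,-0.0005,0],[0.005,0,-0.001,-0.0005,0]]'>/dev/null; python3 -c "$S"
```

```text
t 8.47 bin tcp mm [  8.6   1.1 186.4] F bin [-11.1  -0.   10.1] w 0.0114 yaw -1.856 q6 -0.77
[np.float64(0.41), np.float64(2.5), array([ 39.07, 178.18])]
t 8.72 bin tcp mm [  9.6   1.1 186.9] F bin [-10.1  -0.3  10.7] w 0.0116 yaw -1.856 q6 -0.77
[np.float64(0.44), np.float64(2.49), array([ 39.8 , 178.32])]
```

```bash
S='from h import *
show(); print([np.round(v,2) for v in est()])'
python3 -m creep '[[0.005,0,-0.0008,-0.0003,0],[0.005,0,-0.0015,-0.0006,0],[0.005,0,-0.0015,-0.0006,0]]'>/dev/null; python3 -c "$S"
python3 -m creep '[[0.005,0,-0.0008,-0.0003,0],[0.005,0,-0.0015,-0.0006,0],[0.005,0,-0.0015,-0.0006,0]]'>/dev/null; python3 -c "$S"
```

```text
t 8.97 bin tcp mm [ 11.1   1.1 187.5] F bin [-10.6   0.1  11.2] w 0.0115 yaw -1.856 q6 -0.77
[np.float64(0.5), np.float64(2.47), array([ 40.91, 178.4 ])]
t 9.22 bin tcp mm [ 12.5   1.1 188. ] F bin [-11.6  -0.5  11. ] w 0.0114 yaw -1.856 q6 -0.77
[np.float64(0.55), np.float64(2.46), array([ 41.93, 178.47])]
```

```bash
S='from h import *
show(); print([np.round(v,2) for v in est()])'
python3 -m creep '[[0.005,0,-0.0008,-0.0003,0],[0.005,0,-0.0013,-0.0005,0],[0.005,0,-0.0013,-0.0005,0]]'>/dev/null; python3 -c "$S"
python3 - <<'E'
from h import *
im=arm.grab_frame("scene")
cv2.imwrite("pics/s4.png",cv2.resize(im[150:260,220:360,::-1],None,fx=5,fy=5,interpolation=2))
# predicted pixels: bar end-to-end at estimate, and lid front corners
l,f,b=est()
for y in(-.026,.026): print("bar px crop",((proj("scene",bw(b[0]/1e3,b[1]/1e3,y))-[220,150])*5).round(0))
E
```

```text
t 9.47 bin tcp mm [ 12.7   1.  188. ] F bin [-15.2   0.3  10.4] w 0.0114 yaw -1.856 q6 -0.77
[np.float64(0.57), np.float64(2.45), array([ 42.1 , 178.32])]
bar px crop [290. 207.]
bar px crop [403. 247.]
```

View pics/s4.png

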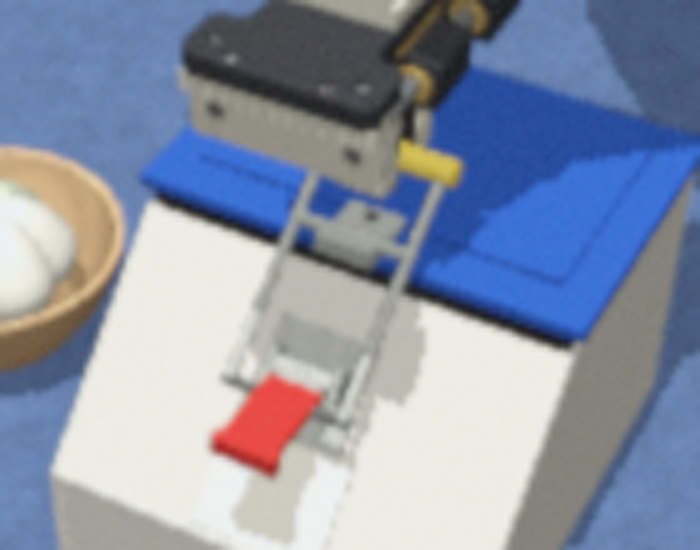

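The bar sits behind the upstand in the picture at (345,225), and the pull jumped to 15 N without motion, so it has caught. One small confirming step, then I'll hold.

```bash
S='from h import *
show(); print([np.round(v,2) for v in est()])'
python3 -m creep '[[0.005,0,-0.0004,0,0],[0.005,0,-0.0007,0,0],[0.005,0,-0.0007,0,0],[0.005,0,-0.0007,0,0],[0.005,0,-0.0007,0,0]]'>/dev/null; python3 -c "$S"
```

```text
t 9.93 bin tcp mm [ 12.9   0.9 187.7] F bin [-16.3   1.8  10.5] w 0.0114 yaw -1.856 q6 -0.77
[np.float64(0.58), np.float64(2.45), array([ 42.19, 178.06])]
```

```bash
S='from h import *
show(); print([np.round(v,2) for v in est()])'
python3 -m creep '[[0.005,0,0.001,-0.0005,0],[0.005,0,0.002,-0.001,0],[0.005,0,0.002,-0.001,0]]'>/dev/null; python3 -c "$S"
python3 -m creep '[[0.03,0,0,0,0],[0.034,0,0,0,0],[0.034,0,0,0,0],[0.034,0,0,0,0],[0.034,0,0,0,0]]'>/dev/null; python3 -c "$S"
python3 -m creep '[[0.034,0,0,-0.01,0],[0.034,0,0,-0.03,0],[0.034,0,0,-0.06,0],[0.034,0,0,-0.09,0],[0.034,0,0,-0.09,0]]'>/dev/null; python3 -c "$S"
python3 - <<'E'
from h import *
im=arm.grab_frame("scene")
cv2.imwrite("pics/s5.png",cv2.resize(im[150:260,220:360,::-1],None,fx=5,fy=5,interpolation=2))
# lever end target: position above tip, TCP yaw options
p=.7854-.58; print("tip",81.3+54*np.cos(p),127.7+54*np.sin(p))
E
```

```text
t 10.18 bin tcp mm [ 12.7   1.  188.6] F bin [-8.1  0.   2. ] w 0.0113 yaw -1.856 q6 -0.77
[np.float64(0.54), np.float64(2.45), array([ 42.06, 178.9 ])]
t 10.6 bin tcp mm [ 15.6   1.7 190.1] F bin [ 0.6 -0.  -0.1] w 0.0333 yaw -1.856 q6 -0.77
[np.float64(0.62), np.float64(2.42), array([ 44.05, 179.41])]
t 11.02 bin tcp mm [ 18.2   2.7 287.4] F bin [ 1.  -0.4  1.9] w 0.0342 yaw -1.855 q6 -0.77
[np.float64(-1.13), np.float64(1.92), array([ 50.19, 213.75])]
tip 134.16489188397318 138.71377347214957h.py:37: RuntimeWarning: The iteration is not making good progress, as measured by the 
 improvement from the last ten iterations.
  p=wb(arm.get_state()['eef_pos']); l,f=fsolve(lambda v:(latch(*v)[2]-[p[0],p[2]+.0145])*1e3,(.1,2.55)); return l,f,latch(l,f)[1]*1e3
```

View pics/s5.png

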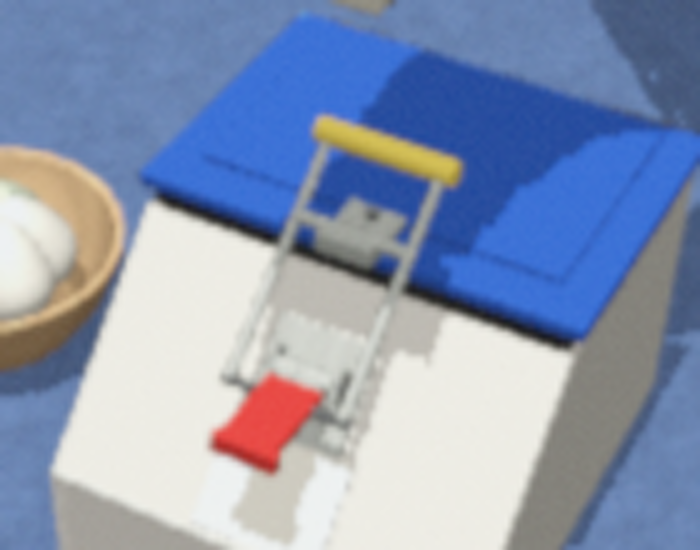

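Bail is hooked with the bar behind the upstand, handle free at (387,150), red lever tip at (245,450) in the crop. Next I'll close and turn the fingers and go above the lever tip.

```bash
python3 -m creep '[[0,0,-0.01,0,-0.12],[0,0,-0.02,0,-0.24],[0,0.001,-0.03,0,-0.36],[0,0.001,-0.04,0,-0.48],[0,0.001,-0.05,0,-0.6],[0,0.002,-0.06,0,-0.72],[0,0.002,-0.07,0,-0.84],[0,0.002,-0.08,0,-0.96],[0,0.003,-0.09,0,-1.08],[0,0.003,-0.1,0,-1.2],[0,0.003,-0.102,0.01,-1.32],[0,0.003,-0.102,0.03,-1.44],[0,0.003,-0.102,0.06,-1.565],[0,0.003,-0.102,0.09,-1.565],[0,0.003,-0.102,0.1,-1.565],[0,0.003,-0.102,0.1,-1.565],[0,0.003,-0.102,0.1,-1.565]]' >/dev/null; python3 - <<'E'
from h import *
show()
p=wb(arm.get_state()["eef_pos"])
for l in(.58,.785,1.0,1.2,1.4,1.57,1.7,1.77):
    a=.7854-l; r=.046; e=-.0095*np.clip(a/.1,-1,1)
    c=np.array([.0813+r*np.cos(a)-.003*np.sin(a)+e,.1277+r*np.sin(a)+.003*np.cos(a)])
    print(l,(c*1e3).round(1),"dx,dz mm",((c[0]-p[0])*1e3).round(1),((p[2]-c[1])*1e3).round(1))
E
```

```text
t 12.48 bin tcp mm [117.8  -2.  180.7] F bin [ 0.3 -0.4  0.9] w 0.0005 yaw -0.291 q6 0.92
0.58 [116.2 140. ] dx,dz mm -1.6 40.7
0.785 [127.3 130.7] dx,dz mm 9.4 50.0
1.0 [136.4 120.8] dx,dz mm 18.5 59.9
1.2 [134.1 111.9] dx,dz mm 16.3 68.8
1.4 [130.1 103.6] dx,dz mm 12.3 77.1
1.57 [125.5  97.3] dx,dz mm 7.6 83.4
1.7 [121.2  93.1] dx,dz mm 3.4 87.7
1.77 [118.7  91. ] dx,dz mm 0.9 89.7
```

```bash
S='from h import *
show()'
python3 -m creep '[[0,0,-0.002,0.02,0],[0,0.001,-0.002,0.036,0],[0,0.001,-0.002,0.038,0],[0,0.001,-0.002,0.038,0]]'>/dev/null; python3 -c "$S"
python3 -m creep '[[0,0.002,0,0.003,0],[0,0.004,0,0.006,0],[0,0.004,0,0.006,0]]'>/dev/null; python3 -c "$S"
```

```text
t 12.82 bin tcp mm [119.    0.2 143.2] F bin [0.3 0.1 0.1] w 0.0006 yaw -0.291 q6 0.92
t 13.07 bin tcp mm [123.2   0.2 136.8] F bin [ 0.1 -0.2  0.6] w 0.0002 yaw -0.291 q6 0.92
```

```bash
S='from h import *
show()'
python3 -m creep '[[0,0.002,0,0.003,0],[0,0.004,0,0.006,0],[0,0.004,0,0.006,0]]'>/dev/null; python3 -c "$S"
python3 -m creep '[[0,0.003,0,0.003,0],[0,0.006,0,0.006,0],[0,0.006,0,0.006,0]]'>/dev/null; python3 -c "$S"
```

```text
t 13.32 bin tcp mm [126.8   0.  130.2] F bin [-1.6  0.3  2.8] w 0.0003 yaw -0.291 q6 0.93
t 13.57 bin tcp mm [ 1.328e+02 -1.000e-01  1.241e+02] F bin [-0.3  0.5  3.3] w 0.0007 yaw -0.291 q6 0.93
```

```bash
S='from h import *
show()'
python3 -m creep '[[0,0.001,0,0.004,0],[0,0.001,0,0.008,0],[0,0.001,0,0.008,0]]'>/dev/null; python3 -c "$S"
python3 -m creep '[[0,0,0,0.004,0],[0,-0.001,0,0.008,0],[0,-0.001,0,0.008,0]]'>/dev/null; python3 -c "$S"
```

```text
t 13.82 bin tcp mm [133.7  -0.  116.1] F bin [0.3 0.4 2.3] w 0.0004 yaw -0.291 q6 0.93
t 14.07 bin tcp mm [132.7   0.  108. ] F bin [1.  0.5 1.6] w 0.0004 yaw -0.291 q6 0.93
```

The force is lower than expected, so I'll check the hook.

```bash
python3 - <<'E'
from h import *
im=arm.grab_frame("scene")
cv2.imwrite("pics/s6.png",cv2.resize(im[150:260,220:360,::-1],None,fx=5,fy=5,interpolation=2))
E
```

```text
(no output)
```

View pics/s6.png

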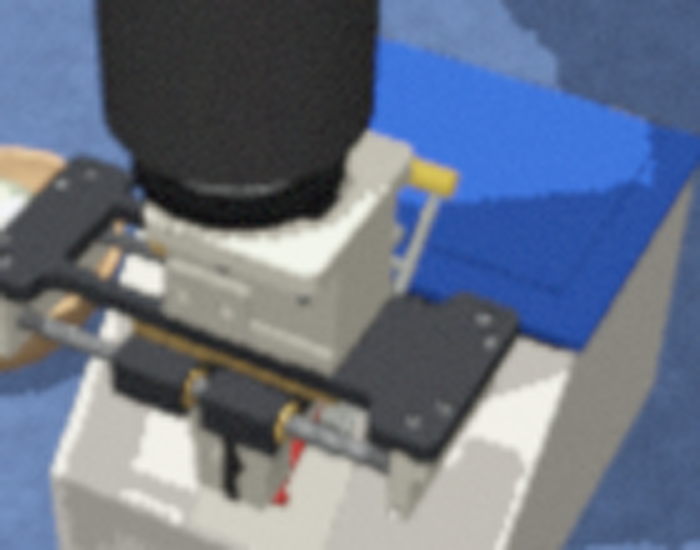

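The handle end is lower, at (458,182), and the seal gap at the lid's front is gone near (575,350). The bail is still hooked and drawing the lid down, so I'll continue pressing.

```bash
S='from h import *
show()'
python3 -m creep '[[0,-0.002,0,0.004,0],[0,-0.004,0,0.007,0],[0,-0.004,0,0.007,0]]'>/dev/null; python3 -c "$S"
python3 -m creep '[[0,-0.003,0,0.003,0],[0,-0.005,0,0.006,0],[0,-0.005,0,0.006,0]]'>/dev/null; python3 -c "$S"
```

```text
t 14.37 bin tcp mm [128.2   0.  100.7] F bin [0.5 0.6 0.5] w 0.0007 yaw -0.291 q6 0.93
t 14.62 bin tcp mm [122.6  -0.2  94.2] F bin [ 0.3  1.  -0.4] w 0.0004 yaw -0.291 q6 0.92
```

```bash
S='from h import *
show()'
python3 -m creep '[[0,-0.002,0,0.002,0],[0,-0.004,0,0.004,0],[0,-0.004,0,0.004,0]]'>/dev/null; python3 -c "$S"
python3 -m creep '[[0,0.01,0,-0.01,0],[0,0.015,0,-0.03,0],[0,0.015,0,-0.07,0],[0,0.015,0,-0.11,0],[0,0.015,0,-0.15,0],[0,0.055,0,-0.16,0],[0,0.085,0,-0.16,0],[0,0.085,0,-0.16,0]]'; python3 - <<'E'
from h import *
for n in("scene","top"):
    im=arm.grab_frame(n)
    for C in(RED,YEL):
        try: m,c=blob(im,*C,BOX[n]); print(n,cen(c).round(1),cv2.contourArea(c))
        except ValueError: print(n,"none")
    if n=="scene": cv2.imwrite("pics/s7.png",cv2.resize(im[150:260,220:360,::-1],None,fx=5,fy=5,interpolation=2))
for l in(1.57,1.77):
    a=.7854-l; t=np.array([.0813,.1277])+.036*np.array([np.cos(a),np.sin(a)]); print("pred mid lever px",l,proj("scene",bw(*t)),"tip",proj("scene",bw(.0813+.054*np.cos(a),.1277+.054*np.sin(a))))
E
```

```text
t 14.87 bin tcp mm [119.6   0.   91.2] F bin [ 2.2 -0.4  2.3] w 0.0003 yaw -0.29 q6 0.92
t: 15.53
eef_pos: [0.7221, 0.0107, 0.2505]
ee_rot: [3.142, -0.0, -0.292]
force: [-1.3, 0.5, -2.9]
width: 0.0006
gripper_force: 0.0
scene [276.5 238.6] 156.0
scene [308.1 186.4] 4.5
top [277.7 208.4] 47.5
top [266.8 238.8] 111.5
pred mid lever px 1.57 [274.12182652 240.95428003] tip [271.19982007 249.08325107]
pred mid lever px 1.77 [275.37178522 240.69774058] tip [273.10256792 248.59823171]
```

View pics/s7.png

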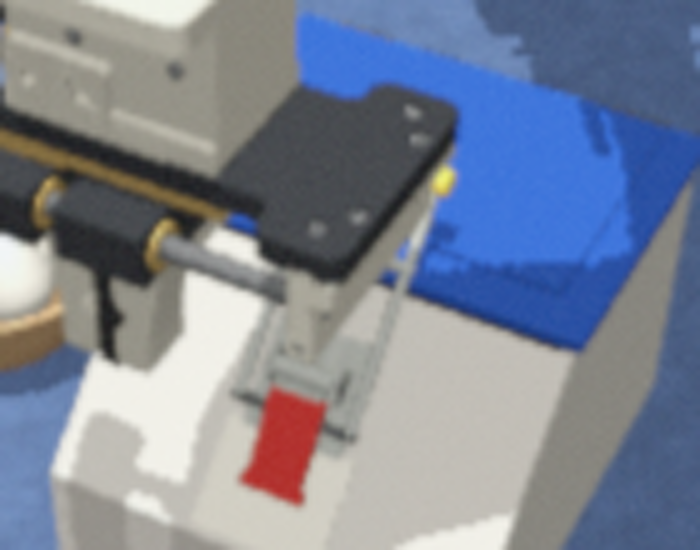

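The lever lies along the slope, with its tip at crop (272,495). That matches the predicted pixel for 1.77 rad. The lid's front gap is closed and the bail is still hooked. The hand is clear, so I'm handing in.

```bash
python3 -m creep '[[0,0,0,0,0],[0,0,0,0,0],[0,0,0,0,0]]'; python3 -c "
from station import arm
print(arm.job_done())"
```

```text
t: 15.88
eef_pos: [0.7184, 0.0121, 0.2513]
ee_rot: [3.142, 0.0, -0.29]
force: [-0.4, 0.6, -0.5]
width: 0.0005
gripper_force: 0.0
the job is handed in; nothing more can be done
None
```

I hooked the bail and drew it onto the upstand until it caught (about 16 N at the handle), then pressed the lever to its stop with about 3 N and handed the job in at 15.9 s with the hand clear; the last picture shows the lever down and the lid closed, but the hand-in returned no verdict.

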